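# Lock and test a game-show buzzer

## Robot

A 7-joint arm with a two-finger parallel gripper is mounted at the origin on the work surface. World frame = base frame: x ahead of the robot, y to its left, z up, the work surface at z = 0. Lengths are in m, angles in rad, forces in N, time in s.
With the tool pointing down it reaches from about 0.4 to 0.85 m from the base axis. Payload 10.4 kg.
Tool frame: the origin (TCP) lies between the finger pads; the fingertips stand 22 mm ahead of it and the grasp point (between the pads) lies 3 mm ahead of it (r.nose_length is the distance from the TCP to the fingertips, in m); z points along the fingers, y is the line along which they close (so a half turn about z gives the same grasp; the last joint's range is limited). The gripper opens to 87 mm and grips with 3 to 60 N. Pads are 19 mm wide; open, the fingers measure 117 mm over their backs; the gripper's body (75 mm by 190 mm) begins 51 mm behind the grasp point.
Start: joints at [1.142, 0.332, -0.065, 1.46, 0.022, 1.35, -0.088], TCP at [0.247, -0.574, 0.223] pointing down, gripper open.
Joint ranges: [-2.6, 2.6], [-0.5, 2.12], [-1.47, 1.34], [0.16, 2.42], [-1.27, 4.41], [0.06, 2.06], [-2.6, 2.6]. Speed limits (rad/s): [2.22, 2.22, 2.79, 2.79, 3.14, 3.14, 3.14].

## Interface

Orientations are given as a unit quaternion [x, y, z, w].
In Python, from bench import readout, cams, r gives the robot as it stands. The module is installed in compiled form; this text tells all that it offers.
- The arm moves only by the tool step_arm, never from a script. Its argument "deltas" is a list that holds one entry, the list of rows, each a list of 7 numbers: the turn, a rotation vector about the tool's x, y, z in rad, then the shift along the tool's x, y, z in m, then the opening in per cent of the stroke, from 0 (shut) to 100 (fully open). A call has 1 to 20 rows; each row is the pose to reach, as a shift and turn from the pose commanded when the call began, along the tool's axes at that moment; what a row does not reach only later rows make up. A row lasts 1/8 s, in which the tool goes at most 62.5 mm and 10.7 degrees, less where a joint would pass 70% of its speed; a pose out of reach is approached as far as the arm can. A call with a gripper value outside its range is refused whole. The fingers move at their own pace and stop on an object; "squeeze" is the grip in N (left out, the last holds). Time passes only in rows, so rows that repeat a pose let the fingers close. It gives the time, the measured TCP pose, the force, the opening and the grip force at its end, in the units of the state.
- readout.read_state(): the state, without advancing time (a new reading comes with each control period).
- cams.camera(name): name is "scene" or "top" or "wrist"; returns a dict with "img" (420x560x3 uint8, red, green, blue), "fx", "fy", "cx", "cy" (pixels), "k1" (the pictures are not rectified: a ray, as slopes to the right and down, at radius r is drawn at 1 + k1 r^2 times it, then the intrinsics apply), "origin" and "rotation" of the camera in the world; the wrist camera has in their place "T_tool_cam" (4x4, takes a point from camera to tool coordinates, whose origin is the TCP and whose axes are the flange's). Camera axes: x right, y up, looking along -z (the intrinsics and any distortion apply to the point x, -y, -z); pixel columns grow to the right and rows downward; lengths in m; the calibration is good to about 2 mm. A picture is of the moment at which its call begins: read the wrist's pose just before it. There is no depth.
- r.close_job(): hands the job in; it is judged then, once.
The state is a dict: "time": time; "joint_positions": joint angles; "joint_vel": joint speeds; "joint_torque": joint torques, N m; "ee_pos": TCP position; "eef_rot": TCP orientation; "ft_force": force on the tool from outside, world axes, zero at the start; "torque": the same for the moment, N m; "width": finger opening in m; "grip_force": force on a finger pad.
Only numpy, scipy, OpenCV 4.12 (cv2) and the standard library are available. Lean on these libraries where they do the work, as an engineer would, in place of code of your own. Each camera call takes 0.05 s, during which the arm holds its last target. There are 200 camera calls.

## Task

Finish closing the game-show buzzer that is screwed to the bench: push its black locking ring round clockwise (seen from above) by the lugs on its edge until the notch in its rim faces the spring catch and the catch has snapped fully into it. Then test the buzzer by pressing its dome all the way down and letting it come up again. Go gently, since the printed ring and dome break under a hard shove, and leave the other things on the bench where they are.

Things in the scene. Friction and masses are not known exactly. Their poses are not given: they have to be found in the camera images.
- base: White printed buzzer base, screwed to the bench (fixed). Origin on the buzzer's vertical axis at bench height, z up; x points outward through the middle of the pad that carries the spring catch. Round, 122 mm across, 24 mm tall, foot 132 mm. On it stand a fixed hub 91 mm across, which carries the ring, and a bezel 98 mm across, 49.5 to 53 mm high, which keeps the ring from lifting.
- catch_pad (a point): Middle of the base's pad for the catch, on the base's x axis, 80 mm from the buzzer's axis, 13 mm above the bench. The catch's white housing (30 mm wide, 46 mm with screw ears, 63 to 97 mm from the axis, top 37 mm above the bench) is screwed to it through curved slots: it may sit up to 12 degrees either side of the middle, pointing at the axis. Its exact place is not measured: feel for it.
- ring: Black locking ring round the hub, loose with 0.5 mm play, about 0.2 kg. Origin on its axis at its underside, 24 mm above the bench; x axis outward through its notch. Flange 120 mm across (24 to 34 mm above the bench), collar above it 106 mm across, to 48.5 mm. Starts with the notch 31 to 83 degrees counter-clockwise (from above) of the base's x; turns clockwise against 1 to 4 N friction at a lug.
- ring_notch (a point): Middle of the mouth of the ring's only notch, on the flange's rim, 60 mm from the ring's axis, 29 mm above the bench. The notch is 12.5 mm wide at the mouth, 7 mm deep. When the catch has snapped in, the ring meets a hard stop within 5 mm of further turning at the rim.
- lug_left (a point): Centre of one of the ring's three equal radial wing lugs, at 62 mm from its axis and 44 mm above the bench, 60 degrees counter-clockwise of the notch; the other two stand 180 and 300 degrees from the notch. Each lug is 10 mm thick, reaches from 53 to 72 mm from the axis and stands 36.5 to 52 mm above the bench. A lug breaks if pushed with more than 15 N.
- catch (a joint): Spring catch: a steel bolt 9.5 mm wide with a round nose, sliding towards the buzzer's axis in the housing, 25 to 33 mm above the bench, pressed on the ring's rim by its spring (about 3 N). Its black thumb tab reaches 110 mm from the axis. Value in m: within about 0.002 of 0 while it rides on the rim, 0.007 when snapped fully into the notch.
- dome (a joint): Travel of the buzzer's grey push dome, in m: 0 up, 0.008 fully down. Its spring needs about 3 N to start and 7 N to be fully down; there it meets a hard stop. The dome breaks above 20 N.
- dome_top (a point): The top centre of the grey dome (84 mm across), 77.5 mm above the bench on the buzzer's axis when up.
- spare_ring: A spare locking ring like the one on the buzzer, lying flat on the bench. Origin at its underside centre. Leave alone.
- spare_dome: A spare grey dome, 84 mm across and 27.5 mm tall, lying on the bench. Origin at its underside centre. Leave alone.
- solder_reel: A white solder reel, 64 mm across and 40 mm tall, standing near the buzzer. Origin at its underside centre. Leave alone.
- screwdriver: A screwdriver, 170 mm long, lying near the buzzer. Origin near its middle. Leave alone.
- board: A small green controller board, 55 x 24 x 4 mm, lying on the bench. Origin at its underside centre. Leave alone.
- scissors: A pair of scissors with black handles, 160 mm long, lying on the bench. Origin at its pivot. Leave alone.
- screw_jar: A small clear jar with a steel lid, 42 mm across and 45 mm tall, standing near the buzzer. Origin at its underside centre. Leave alone.

How it is judged:
By the outcome, as a careful person would: the job done as asked, in the order asked, and still so for the second after the job is handed in, with the robot touching nothing.
It also fails if it takes over 51 s, if anything falls off the work surface, if the arm or the gripper's body presses on something with over 40 N, if the wrist force passes 120 N, or if a joint passes its speed limit or range.

## Working session

There is one attempt and no reset: what is moved stays moved. The work goes in short steps, Python scripts to look and compute and a tool call to move; the robot and the scene stay as the last step left them, time stands still between calls to the robot, and variables do not carry over. Pictures are saved under pics/ and viewed, at most 10 in all, crops included, and the job is handed in when it is done.

Besides the shell and the picture viewer there is one more tool, called after "Request:" in YAML: its name, and indented under it one key for each argument. step_arm: Moves the arm, as the interface text tells. Its arguments: {"type":"object","properties":{"deltas":{"type":"array"},"squeeze":{"type":"number"}},"required":["deltas"]}

```bash
mkdir -p pics; cat > h.py <<'E'
import numpy as np,cv2
from bench import readout,cams,r
from scipy.spatial.transform import Rotation as R
def get(name):
    s=readout.read_state(); c=cams.camera(name)
    if 'T_tool_cam' in c:
        T=np.eye(4);T[:3,:3]=R.from_quat(s['eef_rot']).as_matrix();T[:3,3]=s['ee_pos']
        T=T@np.array(c['T_tool_cam']);c['origin']=T[:3,3];c['rotation']=T[:3,:3]
    c['origin']=np.array(c['origin']);c['rotation']=np.array(c['rotation'])
    return c
def ray(c,uv):
    K=np.array([[c['fx'],0,c['cx']],[0,c['fy'],c['cy']],[0,0,1.]])
    p=cv2.undistortPoints(np.array(uv,float).reshape(-1,1,2),K,np.array([c['k1'],0,0,0.]))[:,0]
    return np.c_[p[:,0],-p[:,1],-np.ones(len(p))]@c['rotation'].T
def onz(c,uv,z):
    d=ray(c,uv);return c['origin']+d*((z-c['origin'][2])/d[:,2])[:,None]
def proj(c,P):
    q=(np.atleast_2d(P)-c['origin'])@c['rotation'];x=q[:,0]/-q[:,2];y=-q[:,1]/-q[:,2]
    f=1+c['k1']*(x*x+y*y);return np.c_[c['cx']+c['fx']*x*f,c['cy']+c['fy']*y*f]
def save(c,n): cv2.imwrite('pics/'+n,c['img'][:,:,::-1])
E
python3 - <<'E'
from h import *
s=readout.read_state();print({k:np.round(v,3) for k,v in s.items()})
for n in ['scene','top']:
    c=get(n);save(c,n+'.png');print(n,c['origin'],c['rotation'].round(3).tolist(),c['fx'])
E
```

```text
{'time': np.float64(0.0), 'joint_positions': array([ 1.142,  0.333, -0.065,  1.461,  0.022,  1.35 , -0.089]), 'joint_vel': array([ 0.001,  0.001,  0.001, -0.002, -0.001,  0.   ,  0.002]), 'joint_torque': array([ 1.0000e-03, -6.2325e+01,  2.5000e-02, -3.8990e+01, -6.1000e-02,
        4.0000e-02,  0.0000e+00]), 'ee_pos': array([ 0.247, -0.574,  0.222]), 'eef_rot': array([ 0.979,  0.202, -0.   , -0.001]), 'ft_force': array([-0.778, -1.235, -0.158]), 'torque': array([ 0.024, -0.028, -0.02 ]), 'grip_force': np.float64(0.0), 'width': np.float64(0.087)}
scene [0.9726026  0.83180989 0.7104227 ] [0.105, 0.46, 0.854, 0.22] 525.1327379739022
top [0.34409116 0.00211676 1.09073808] [-0.068, 0.068, 0.708, -0.7] 399.18708873263176
```

```bash
sed -i "s/c\['rotation'\]=np.array(c\['rotation'\])/c['rotation']=np.array(c['rotation']) if np.size(c['rotation'])==9 else R.from_quat(c['rotation']).as_matrix()/" h.py
python3 - <<'E'
from h import *
c=get('top');print(c['rotation'].round(2),c['cx'],c['cy'],c['k1'])
print(onz(c,[[280,210],[0,0],[559,419]],0))
E
```

```text
[[-0.01  0.98 -0.19]
 [-1.   -0.01  0.  ]
 [-0.    0.19  0.98]] 274.9893104445344 204.24331094891969 -0.07451277662011725
[[ 0.54059127 -0.0123897   0.        ]
 [ 1.25927674  0.90889527  0.        ]
 [-0.03822587 -0.75433834  0.        ]]
```

View pics/top.png

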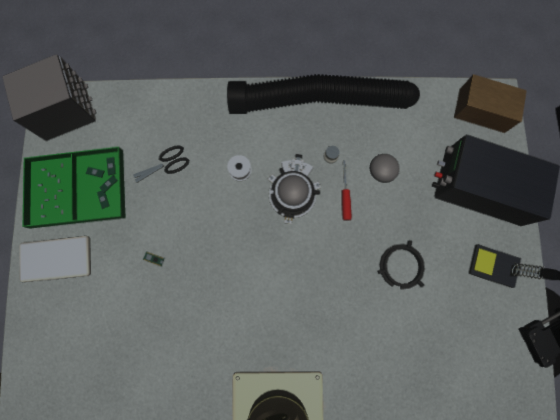

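View pics/scene.png

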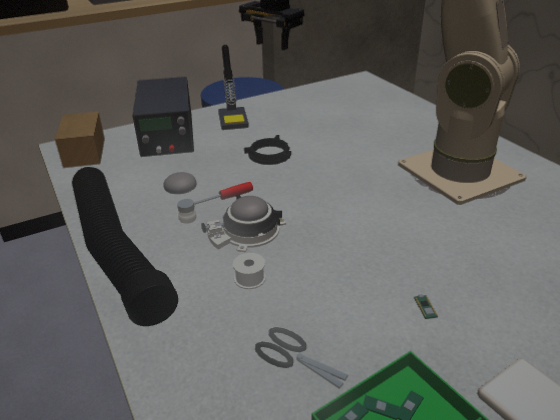

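```bash
python3 - <<'E'
from h import *
c=get('top');im=c['img']
print(onz(c,[[293,190]],.06),onz(c,[[298,156]],.03),onz(c,[[332,154]],.045),onz(c,[[346,190]],.015),onz(c,[[238,167]],.04))
a=cv2.resize(im[140:235,225:365],None,fx=5.5,fy=5.5,interpolation=cv2.INTER_CUBIC)[:,:,::-1]
c2=get('scene');
b=cv2.resize(c2['img'][180:265,190:300],None,fx=5.5,fy=5.5,interpolation=cv2.INTER_CUBIC)[:,:,::-1]
cv2.imwrite('pics/a.png',a);cv2.imwrite('pics/b.png',b)
E
```

```text
[[ 0.58324582 -0.04673819  0.06      ]] [[ 0.68693904 -0.06395784  0.03      ]] [[ 0.68697708 -0.15650199  0.045     ]] [[ 0.59217561 -0.1958363   0.015     ]] [[0.65411283 0.1014599  0.04      ]]
```

View pics/a.png

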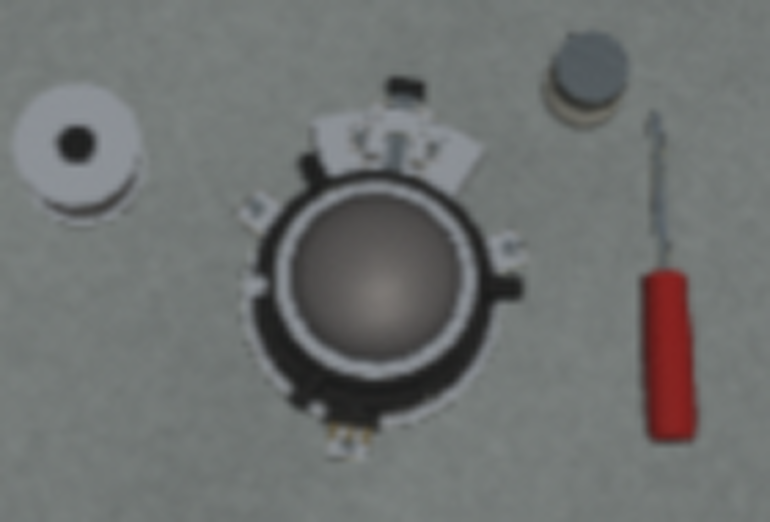

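```bash
python3 - <<'E'
from h import *
c=get('wrist');print(np.round(c['T_tool_cam'],3),c['fx'],r.nose_length)
c=get('top');f=lambda p,z:onz(c,[[225+p[0]/5.5,140+p[1]/5.5]],z)[0]
d=f((375,280),.053);print('axis',d)
for n,p,z in [('A',(312,165),.05),('B',(510,288),.05),('C',(300,398),.05),('notch',(257,285),.034),('bolt',(398,150),.035),('tab',(405,90),.035),('padL',(315,120),.013),('padR',(480,150),.013)]:
    q=f(p,z)-d;print(n,np.degrees(np.arctan2(q[1],q[0])),np.hypot(q[0],q[1]))
E
```

```text
[[ 0.001  0.958  0.287  0.08 ]
 [ 1.    -0.001  0.001  0.001]
 [ 0.002  0.287 -0.958 -0.162]
 [ 0.     0.     0.     1.   ]] 318.20907427879786 0.022
axis [ 0.58237751 -0.04750651  0.053     ]
A 26.70691320243745 0.06603902917220912
B -93.47351096317799 0.06584676673073789
C 147.02611645245145 0.06810519585763161
notch 87.54349523031622 0.05742013786332625
bolt -10.952792215509136 0.07190819316474416
tab -9.95154254960352 0.10343377175152665
padL 16.179532998523648 0.09726229752679039
padR -36.55936486223237 0.09538959052488666
```

Request:
step_arm:
  deltas:
    - [[0,0,0,0.049,-0.036,-0.008,0],[0,0,0,0.098,-0.071,-0.02,0],[0,0,0,0.147,-0.107,-0.04,0],[0,0,0,0.196,-0.142,-0.06,0],[0,0,0,0.245,-0.178,-0.08,0],[0,0,0,0.294,-0.213,-0.08,0],[0,0,0,0.343,-0.249,-0.08,0],[0,0,0,0.392,-0.284,-0.08,0],[0,0,0,0.441,-0.32,-0.08,0],[0,0,0,0.49,-0.355,-0.08,0],[0,0,0,0.49,-0.355,-0.08,0],[0,0,0,0.49,-0.355,-0.08,0],[0,0,0,0.49,-0.355,-0.08,0],[0,0,0,0.49,-0.355,-0.08,0]]
  squeeze: 20

```text
time: 2.1
ee_pos: [0.5565, -0.0559, 0.3027]
eef_rot: [0.98, 0.201, 0.0, 0.0]
ft_force: [-0.5, 0.3, 0.6]
width: 0.0001
grip_force: 0.0
```

```bash
python3 - <<'E'
from h import *
c=get('wrist');save(c,'w1.png')
P=proj(c,[[.5824,-.0475,.053]])[0];print(P)
E
```

```text
[285.39568741 156.8347772 ]
```

View pics/w1.png

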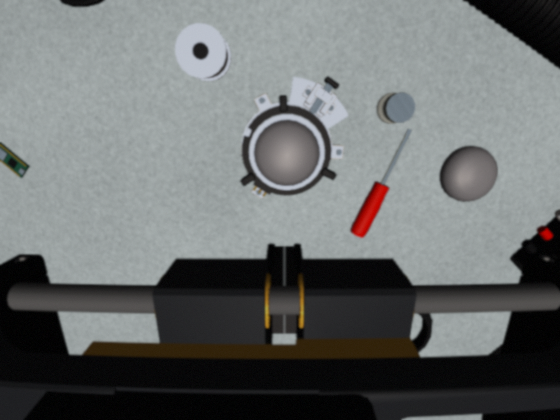

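```bash
python3 - <<'E'
from h import *
im=cv2.imread('pics/w1.png')
cv2.imwrite('pics/w1c.png',cv2.resize(im[70:210,220:360],None,fx=4.28,fy=4.28,interpolation=cv2.INTER_CUBIC))
E
```

```text
(no output)
```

View pics/w1c.png

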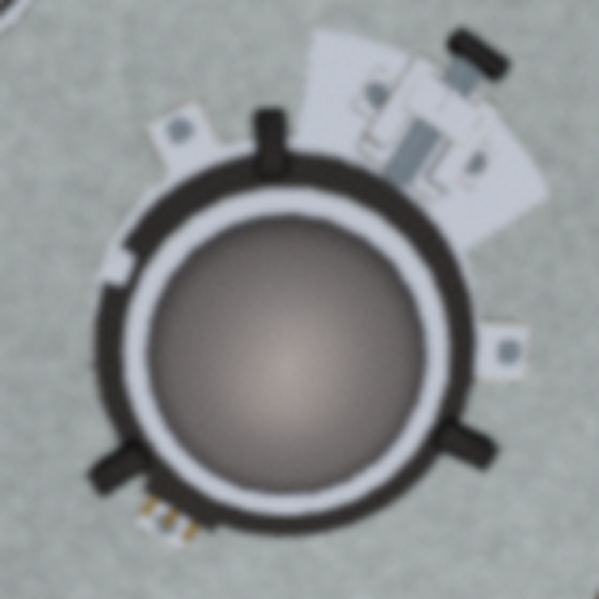

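```bash
python3 - <<'E'
from h import *
c=get('wrist');f=lambda p,z:onz(c,[[220+p[0]/4.28,70+p[1]/4.28]],z)[0]
d=f((286,350),.053);print('axis',d)
im=c['img'][70:210,220:360];hsv=cv2.cvtColor(im,cv2.COLOR_RGB2GRAY)
for n,p,z in [('A',(270,110),.052),('B',(495,458),.052),('C',(92,482),.052),('notch',(112,265),.034),('bolt',(412,155),.033),('tab',(478,53),.033),('padL',(314,30),.013),('padR',(550,190),.013)]:
    q=f(p,z)-d;print(n,np.degrees(np.arctan2(q[1],q[0])).round(1),np.hypot(q[0],q[1]).round(4))
E
```

```text
axis [ 0.58913346 -0.04635083  0.053     ]
A 27.2 0.0689
B -93.9 0.0724
C 147.3 0.0723
notch 89.0 0.0589
bolt -10.8 0.0685
tab -10.4 0.1035
padL 17.9 0.0951
padR -37.9 0.0968
```

Request:
step_arm:
  deltas:
    - [[0,0,-0.18,0.006,0.014,0.02,0],[0,0,-0.36,0.012,0.028,0.05,0],[0,0,-0.54,0.018,0.042,0.09,0],[0,0,-0.72,0.024,0.056,0.13,0],[0,0,-0.9,0.031,0.0676,0.16,0],[0,0,-1.08,0.031,0.0676,0.18,0],[0,0,-1.26,0.031,0.0676,0.18,0],[0,0,-1.44,0.031,0.0676,0.18,0],[0,0,-1.585,0.031,0.0676,0.18,0],[0,0,-1.585,0.031,0.0676,0.18,0],[0,0,-1.585,0.031,0.0676,0.18,0]]

```text
time: 3.58
ee_pos: [0.6119, -0.1048, 0.1226]
eef_rot: [0.546, 0.838, -0.0, 0.0]
ft_force: [-0.3, -0.1, -0.1]
width: 0.0008
grip_force: 0.0
```

```bash
python3 - <<'E'
from h import *
s=readout.read_state();print({k:np.round(v,3) for k,v in s.items()})
c=get('wrist');save(c,'w2.png');print(proj(c,[.5855,-.0475,.0775]),proj(c,[.5855,-.0475,.053]))
E
```

```text
{'time': np.float64(3.575), 'joint_positions': array([ 0.634,  0.49 , -0.707,  1.564,  0.332,  1.211,  0.284]), 'joint_vel': array([-0.004, -0.001,  0.   ,  0.001,  0.002,  0.002,  0.008]), 'joint_torque': array([ 2.1000e-01, -6.1786e+01, -1.1301e+01, -3.5341e+01, -3.0000e-02,
        6.3000e-02,  7.4000e-02]), 'ee_pos': array([ 0.612, -0.105,  0.123]), 'eef_rot': array([ 0.546,  0.838, -0.   ,  0.   ]), 'ft_force': array([-0.336, -0.117, -0.126]), 'torque': array([ 0.034, -0.126,  0.023]), 'grip_force': np.float64(0.0), 'width': np.float64(0.001)}
[[281.44364833 139.26997547]] [[281.65613603 136.71884581]]
```

View pics/w2.png

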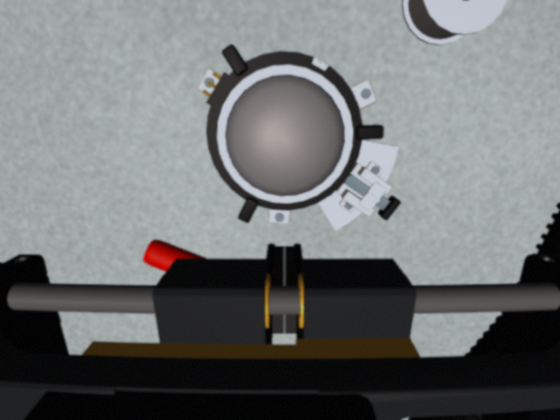

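```bash
python3 - <<'E'
from h import *
from scipy.optimize import least_squares
c=get('wrist');g=cv2.cvtColor(c['img'],cv2.COLOR_RGB2HSV)
def fit(c,cen,rr):
    g=cv2.cvtColor(c['img'],cv2.COLOR_RGB2GRAY).astype(float);pts=[]
    for a in np.radians(np.arange(0,360,5)):
        rad=np.arange(.038,.056,.0004)
        P=np.c_[cen[0]+rad*np.cos(a),cen[1]+rad*np.sin(a),np.full(len(rad),.053)]
        uv=proj(c,P).astype(np.float32);v=cv2.remap(g.astype(np.float32),uv[:,0],uv[:,1],cv2.INTER_LINEAR)[:,0]
        i=np.argmin(np.gradient(v));pts.append(P[i,:2])
    pts=np.array(pts)
    s=least_squares(lambda q:np.hypot(*(pts-q[:2]).T)-q[2],[*cen,.049],loss='soft_l1',f_scale=.001).x
    return s
s=np.array([.5855,-.0475,0])
for _ in range(3): s=fit(c,s[:2],0);print(s)
t=get('top');s=np.array([.5855,-.0475,0])
for _ in range(3): s=fit(t,s[:2],0);print(s)
E
```

```text
[ 0.58757265 -0.04695776  0.04877353]
[ 0.58759491 -0.04696594  0.04878961]
[ 0.58756041 -0.04695363  0.04877321]
[ 0.58421406 -0.04637545  0.0490332 ]
[ 0.58412589 -0.04652807  0.04900701]
[ 0.58422495 -0.0466591   0.04904161]
```

Request:
step_arm:
  deltas:
    - [[0,0,0,-0.0015,0,0.03,0],[0,0,0,-0.0015,0,0.05,0],[0,0,0,-0.0015,0,0.0605,0],[0,0,0,-0.0015,0,0.0605,0],[0,0,0,-0.0015,0,0.0605,0]]

```text
time: 4.35
ee_pos: [0.6132, -0.1058, 0.0629]
eef_rot: [0.544, 0.839, 0.0, 0.001]
ft_force: [-0.6, -0.4, -0.5]
width: 0.0005
grip_force: 0.0
```

```bash
cat > arc.py <<'E'
# suggest rows: arc about axis by steps of deg clockwise, keeping tool x radial inward
from h import *
import sys
A=np.array([.5865,-.047])
def state(): 
    s=readout.read_state();q=s['eef_rot'];p=np.array(s['ee_pos']);d=p[:2]-A
    yaw=np.degrees(2*np.arctan2(q[1],q[0]));th=np.degrees(np.arctan2(d[1],d[0]))
    print('t',round(float(s['time']),2),'r',np.hypot(*d).round(4),'th',th.round(1),'yaw',round(yaw,1),'z',p[2].round(4),'F',np.round(s['ft_force'],2),'q7',np.round(s['joint_positions'],2))
    f=np.array(s['ft_force'])[:2];t=np.radians(th);print('Ftan(cw lug reaction = +ccw)',(f@[-np.sin(t),np.cos(t)]).round(2),'Frad',(f@[np.cos(t),np.sin(t)]).round(2))
    return s
if __name__=='__main__':
    s=state()
    if len(sys.argv)>1:
        th0=None;R0=R.from_quat(s['eef_rot']).as_matrix();p=np.array(s['ee_pos']);d=p[:2]-A
        rr=float(sys.argv[1]);t0=np.arctan2(d[1],d[0])
        for a in map(float,sys.argv[2:]):
            t=t0-np.radians(a);P=np.r_[A+rr*np.array([np.cos(t),np.sin(t)]),p[2]]
            print(a,'rz',np.radians(a).round(3),(R0.T@(P-p)).round(4))
E
python3 arc.py .0645 3 6 9 12 18 24 30 36 42 48 54 60 66 72 78 84
```

```text
t 4.35 r 0.0646 th -65.6 yaw 114.1 z 0.0629 F [-0.6  -0.35 -0.47] q7 [ 0.62  0.55 -0.68  1.61  0.38  1.11  0.26]
Ftan(cw lug reaction = +ccw) -0.69 Frad 0.07
3.0 rz 0.052 [ 0.0001 -0.0034 -0.    ]
6.0 rz 0.105 [ 0.0004 -0.0067 -0.    ]
9.0 rz 0.157 [ 0.0008 -0.0101 -0.    ]
12.0 rz 0.209 [ 0.0014 -0.0134 -0.    ]
18.0 rz 0.314 [ 0.0031 -0.0199 -0.    ]
24.0 rz 0.419 [ 0.0055 -0.0263 -0.    ]
30.0 rz 0.524 [ 0.0085 -0.0323 -0.    ]
36.0 rz 0.628 [ 0.0122 -0.038  -0.    ]
42.0 rz 0.733 [ 0.0164 -0.0432 -0.0001]
48.0 rz 0.838 [ 0.0212 -0.048  -0.0001]
54.0 rz 0.942 [ 0.0264 -0.0523 -0.0001]
60.0 rz 1.047 [ 0.032  -0.056  -0.0001]
66.0 rz 1.152 [ 0.038  -0.0591 -0.0001]
72.0 rz 1.257 [ 0.0443 -0.0616 -0.0001]
78.0 rz 1.361 [ 0.0508 -0.0634 -0.0001]
84.0 rz 1.466 [ 0.0575 -0.0645 -0.0001]
```

Request:
step_arm:
  deltas:
    - [[0,0,0.052,0.0001,-0.0034,0,0],[0,0,0.105,0.0004,-0.0067,0,0],[0,0,0.157,0.0008,-0.0101,0,0],[0,0,0.209,0.0014,-0.0134,0,0],[0,0,0.262,0.0022,-0.0167,0,0],[0,0,0.314,0.0031,-0.0199,0,0],[0,0,0.367,0.0042,-0.0231,0,0],[0,0,0.419,0.0055,-0.0263,0,0]]

```text
time: 5.35
ee_pos: [0.5868, -0.1116, 0.0631]
eef_rot: [0.707, 0.707, 0.0, 0.001]
ft_force: [-0.2, -0.1, -0.2]
width: 0.0005
grip_force: 0.0
```

```bash
python3 arc.py .0645 3 6 9 12 15 18 21 24 27 30 33 36 39 42 45 48
```

```text
t 5.35 r 0.0646 th -89.7 yaw 90.0 z 0.0631 F [-0.23 -0.1  -0.24] q7 [ 0.6   0.48 -0.61  1.69  0.31  1.07 -0.11]
Ftan(cw lug reaction = +ccw) -0.23 Frad 0.1
3.0 rz 0.052 [ 0.0002 -0.0034 -0.    ]
6.0 rz 0.105 [ 0.0004 -0.0067 -0.    ]
9.0 rz 0.157 [ 0.0009 -0.0101 -0.    ]
12.0 rz 0.209 [ 0.0015 -0.0134 -0.    ]
15.0 rz 0.262 [ 0.0022 -0.0167 -0.    ]
18.0 rz 0.314 [ 0.0032 -0.02   -0.    ]
21.0 rz 0.367 [ 0.0043 -0.0231 -0.    ]
24.0 rz 0.419 [ 0.0056 -0.0263 -0.    ]
27.0 rz 0.471 [ 0.007  -0.0293 -0.    ]
30.0 rz 0.524 [ 0.0086 -0.0323 -0.0001]
33.0 rz 0.576 [ 0.0103 -0.0352 -0.0001]
36.0 rz 0.628 [ 0.0122 -0.038  -0.0001]
39.0 rz 0.681 [ 0.0143 -0.0407 -0.0001]
42.0 rz 0.733 [ 0.0164 -0.0433 -0.0001]
45.0 rz 0.785 [ 0.0188 -0.0457 -0.0001]
48.0 rz 0.838 [ 0.0212 -0.0481 -0.0001]
```

```bash
python3 - <<'E'
from h import *
c=get('wrist');save(c,'w3.png')
E
```

```text
(no output)
```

View pics/w3.png

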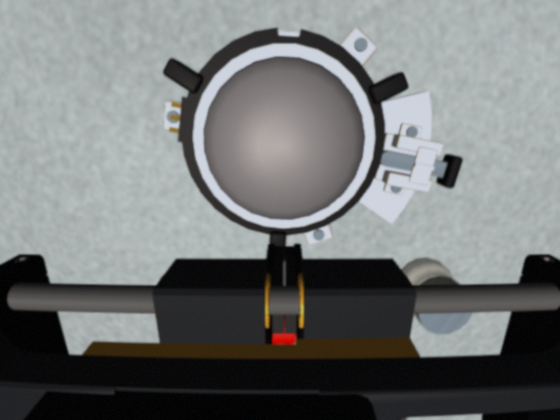

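```bash
python3 - <<'E'
from h import *
c=get('wrist');s=readout.read_state()
T=np.eye(4);T[:3,:3]=R.from_quat(s['eef_rot']).as_matrix();T[:3,3]=s['ee_pos']
for p in [(0,0,.022),(.0095,0,.022),(-.0095,0,.022),(.0095,.015,.022),(.0095,.015,0),(.0095,.008,.022),(0,0,0),(0,0,-.04)]:
    P=(T@np.r_[p,1])[:3];print(p,P.round(4),proj(c,P).round(1))
for a in (-88,-94,-100):
    for rr in (.053,.072):
        P=[.5865+rr*np.cos(np.radians(a)),-.047+rr*np.sin(np.radians(a)),.052];print(a,rr,proj(c,P).round(1))
E
```

```text
(0, 0, 0.022) [ 0.5867 -0.1117  0.041 ] [[282.9 245.4]]
(0.0095, 0, 0.022) [ 0.5867 -0.1022  0.041 ] [[282.9 231.1]]
(-0.0095, 0, 0.022) [ 0.5867 -0.1212  0.041 ] [[283.  259.2]]
(0.0095, 0.015, 0.022) [ 0.6017 -0.1022  0.041 ] [[307.1 231. ]]
(0.0095, 0.015, 0) [ 0.6017 -0.1022  0.063 ] [[309.9 245. ]]
(0.0095, 0.008, 0.022) [ 0.5947 -0.1022  0.041 ] [[295.8 231.1]]
(0, 0, 0) [ 0.5867 -0.1117  0.063 ] [[282.8 260.8]]
(0, 0, -0.04) [ 0.5866 -0.1117  0.103 ] [[282.6 300.6]]
-88 0.053 [[285.6 234.1]]
-88 0.072 [[286.8 263.7]]
-94 0.053 [[276.1 234. ]]
-94 0.072 [[274.2 263.5]]
-100 0.053 [[266.6 232.9]]
-100 0.072 [[261.7 262.2]]
```

```bash
python3 - <<'E'
from h import *
c=get('wrist')
for p,z in [((406,80),.052),((166,66),.052),((289,31),.034)]:
    q=onz(c,[p],z)[0][:2]-[.5865,-.047];print(np.degrees(np.arctan2(q[1],q[0])),np.hypot(*q))
cv2.imwrite('pics/w3c.png',cv2.resize(c['img'][210:300,240:340,::-1],None,fx=6,fy=6,interpolation=cv2.INTER_CUBIC))
E
```

```text
26.36929330119629 0.07132355676637704
147.10080316696417 0.07048870162794668
86.34778947806036 0.05843911074485161
```

View pics/w3c.png

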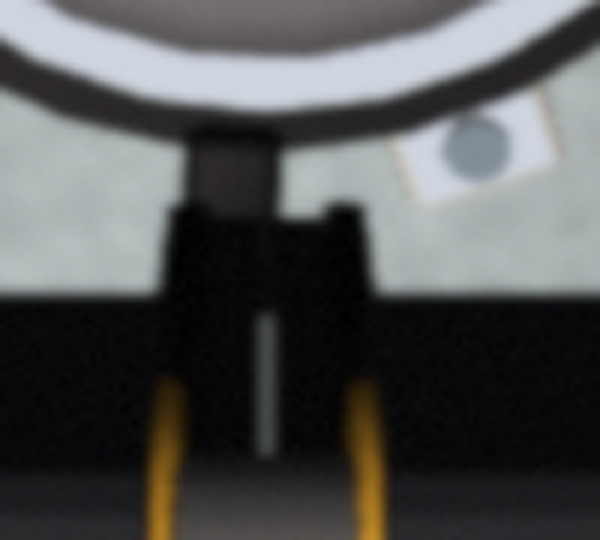

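Request:
step_arm:
  deltas:
    - [[0,0,-0.105,0.0004,0.0067,0,0],[0,0,-0.209,0.0015,0.0134,0,0],[0,0,-0.314,0.0032,0.02,0,0],[0,0,-0.314,0.0032,0.02,0,0],[0,0,-0.314,0.0032,0.02,0.003,0],[0,0,-0.314,0.0032,0.02,0.005,0],[0,0,-0.314,0.0032,0.02,0.005,0]]

```text
time: 6.38
ee_pos: [0.6061, -0.1085, 0.0569]
eef_rot: [0.588, 0.809, -0.0, -0.0]
ft_force: [1.2, 0.8, -0.0]
width: 0.0003
grip_force: 0.0
```

```bash
python3 - <<'E'
from arc import *
state()
c=get('wrist')
for p in [.041,.036,.052]: print(p,proj(c,[[.5865+.072*np.cos(np.radians(-94)),-.047+.072*np.sin(np.radians(-94)),p]]))
cv2.imwrite('pics/w4.png',cv2.resize(c['img'][190:310,200:360,::-1],None,fx=5,fy=5,interpolation=cv2.INTER_CUBIC))
E
```

```text
t 6.38 r 0.0645 th -72.3 yaw 108.0 z 0.0569 F [ 1.19  0.83 -0.01] q7 [ 0.61  0.54 -0.66  1.64  0.37  1.09  0.16]
Ftan(cw lug reaction = +ccw) 1.38 Frad -0.43
0.041 [[239.31595475 252.21200762]]
0.036 [[240.37718801 248.89753162]]
0.052 [[236.79045356 260.1053259 ]]
```

View pics/w4.png

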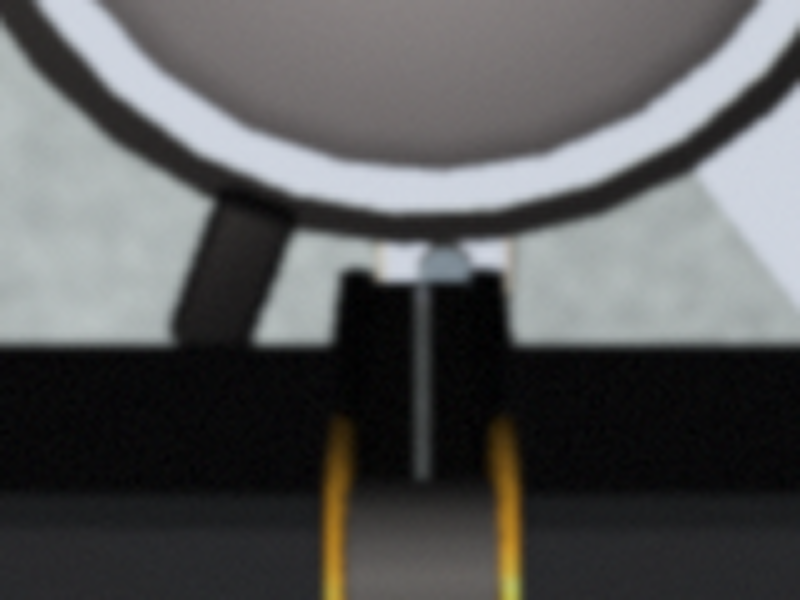

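Request:
step_arm:
  deltas:
    - [[0,0,0,0,0,0.001,0],[0,0,0,0,0,0.002,0],[0,0,0,0,0,0.002,0]]

```text
time: 6.8
ee_pos: [0.6063, -0.1084, 0.055]
eef_rot: [0.587, 0.809, -0.0, -0.0]
ft_force: [0.1, 0.5, 0.2]
width: 0.0002
grip_force: 0.0
```

Request:
step_arm:
  deltas:
    - [[0,0,0,0,0,0.001,0],[0,0,0,0,0,0.002,0],[0,0,0,0,0,0.002,0]]

```text
time: 7.18
ee_pos: [0.6063, -0.1084, 0.0529]
eef_rot: [0.587, 0.809, -0.0, -0.0]
ft_force: [0.5, 0.2, 0.2]
width: 0.0005
grip_force: 0.0
```

Request:
step_arm:
  deltas:
    - [[0,0,0,0,0,0.001,0],[0,0,0,0,0,0.002,0],[0,0,0,0,0,0.003,0],[0,0,0,0,0,0.003,0]]

```text
time: 7.68
ee_pos: [0.6063, -0.1084, 0.0499]
eef_rot: [0.587, 0.809, -0.0, -0.0]
ft_force: [-0.6, 1.5, -0.8]
width: 0.0001
grip_force: 0.0
```

```bash
python3 arc.py .0645 3 6 9 12 15 18 21 24 27 30; python3 - <<'E'
from h import *
c=get('scene');p=proj(c,[[.606,-.108,.05],[.606,-.108,.028]]);print(p)
u,v=p[0].astype(int);cv2.imwrite('pics/s2.png',cv2.resize(c['img'][v-60:v+50,u-80:u+70,::-1],None,fx=5,fy=5,interpolation=cv2.INTER_CUBIC));print(u,v)
E
```

```text
t 7.67 r 0.0645 th -72.2 yaw 108.0 z 0.0499 F [-0.55  1.52 -0.8 ] q7 [ 0.61  0.55 -0.66  1.64  0.37  1.08  0.16]
Ftan(cw lug reaction = +ccw) -0.06 Frad -1.62
3.0 rz 0.052 [ 0.0001 -0.0034  0.    ]
6.0 rz 0.105 [ 0.0004 -0.0067  0.    ]
9.0 rz 0.157 [ 0.0008 -0.0101  0.    ]
12.0 rz 0.209 [ 0.0015 -0.0134  0.    ]
15.0 rz 0.262 [ 0.0023 -0.0167  0.    ]
18.0 rz 0.314 [ 0.0032 -0.0199  0.    ]
21.0 rz 0.367 [ 0.0044 -0.0231  0.    ]
24.0 rz 0.419 [ 0.0057 -0.0262  0.    ]
27.0 rz 0.471 [ 0.0071 -0.0293  0.    ]
30.0 rz 0.524 [ 0.0088 -0.0322  0.    ]
[[229.92824099 200.92971208]
 [230.61028123 208.86836304]]
229 200
```

View pics/s2.png

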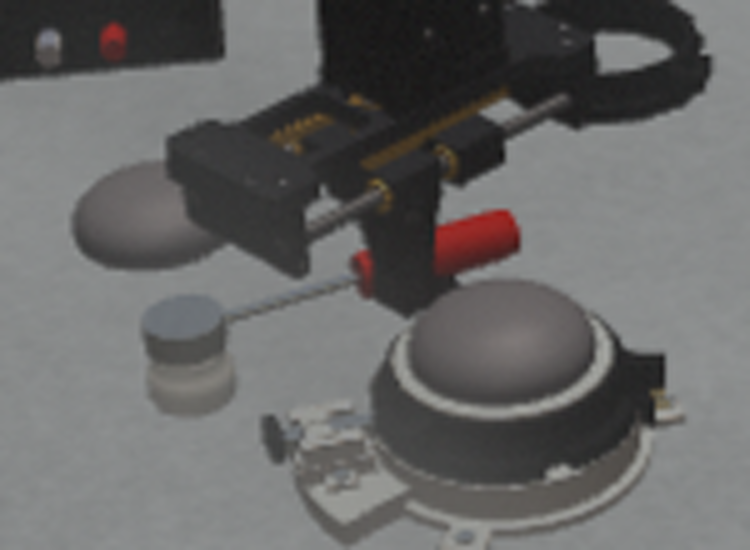

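Request:
step_arm:
  deltas:
    - [[0,0,0,0,0,0.001,0],[0,0,0,0,0,0.002,0],[0,0,0,0,0,0.003,0],[0,0,0,0,0,0.003,0]]

```text
time: 8.22
ee_pos: [0.6063, -0.1084, 0.0469]
eef_rot: [0.587, 0.809, -0.0, -0.0]
ft_force: [-0.4, -0.5, 0.3]
width: 0.0009
grip_force: 0.0
```

Request:
step_arm:
  deltas:
    - [[0,0,0,0,0,0.001,0],[0,0,0,0,0,0.002,0],[0,0,0,0,0,0.003,0],[0,0,0,0,0,0.003,0]]

```text
time: 8.72
ee_pos: [0.6063, -0.1084, 0.0439]
eef_rot: [0.587, 0.809, -0.0, -0.0]
ft_force: [-0.4, -0.2, 0.6]
width: 0.0002
grip_force: 0.0
```

Request:
step_arm:
  deltas:
    - [[0,0,0.026,0,-0.0017,0,0],[0,0,0.052,0.0001,-0.0034,0,0],[0,0,0.079,0.0002,-0.005,0,0],[0,0,0.105,0.0004,-0.0067,0,0],[0,0,0.131,0.0006,-0.0084,0,0],[0,0,0.157,0.0008,-0.0101,0,0]]

```text
time: 9.48
ee_pos: [0.5968, -0.1107, 0.0442]
eef_rot: [0.65, 0.76, 0.0, 0.0]
ft_force: [1.9, 0.1, -1.5]
width: 0.0003
grip_force: 1.2
```

```bash
python3 arc.py .0645 3 6 9 12 15 18 21 24 27 30
```

```text
t 9.47 r 0.0645 th -80.8 yaw 99.0 z 0.0442 F [ 1.88  0.14 -1.52] q7 [ 0.6   0.53 -0.63  1.67  0.35  1.05  0.02]
Ftan(cw lug reaction = +ccw) 1.88 Frad 0.16
3.0 rz 0.052 [ 0.0001 -0.0034 -0.    ]
6.0 rz 0.105 [ 0.0003 -0.0067 -0.    ]
9.0 rz 0.157 [ 0.0007 -0.0101 -0.    ]
12.0 rz 0.209 [ 0.0013 -0.0134 -0.    ]
15.0 rz 0.262 [ 0.0021 -0.0167 -0.    ]
18.0 rz 0.314 [ 0.0031 -0.0199 -0.    ]
21.0 rz 0.367 [ 0.0042 -0.0231 -0.    ]
24.0 rz 0.419 [ 0.0055 -0.0263 -0.    ]
27.0 rz 0.471 [ 0.0069 -0.0293 -0.    ]
30.0 rz 0.524 [ 0.0085 -0.0323 -0.    ]
```

Request:
step_arm:
  deltas:
    - [[0,0,0.052,0.0001,-0.0034,0,0],[0,0,0.105,0.0003,-0.0067,0,0],[0,0,0.157,0.0007,-0.0101,0,0],[0,0,0.209,0.0013,-0.0134,0,0],[0,0,0.262,0.0021,-0.0167,0,0]]

```text
time: 10.1
ee_pos: [0.5799, -0.1113, 0.0443]
eef_rot: [0.744, 0.668, 0.0, 0.0]
ft_force: [3.6, -0.8, -1.1]
width: 0.0001
grip_force: 1.4
```

```bash
python3 arc.py .0645 3 6 9 12 15 18 21 24 27 30 33 36 39 42;python3 - <<'E'
from h import *
c=get('wrist');save(c,'w5.png')
E
```

```text
t 10.1 r 0.0646 th -95.8 yaw 83.9 z 0.0443 F [ 3.65 -0.76 -1.07] q7 [ 0.58  0.49 -0.59  1.72  0.31  1.03 -0.22]
Ftan(cw lug reaction = +ccw) 3.71 Frad 0.38
3.0 rz 0.052 [ 0.0002 -0.0034 -0.    ]
6.0 rz 0.105 [ 0.0004 -0.0067 -0.    ]
9.0 rz 0.157 [ 0.0009 -0.0101 -0.    ]
12.0 rz 0.209 [ 0.0015 -0.0134 -0.    ]
15.0 rz 0.262 [ 0.0022 -0.0167 -0.    ]
18.0 rz 0.314 [ 0.0032 -0.0199 -0.    ]
21.0 rz 0.367 [ 0.0043 -0.0231 -0.    ]
24.0 rz 0.419 [ 0.0056 -0.0263 -0.    ]
27.0 rz 0.471 [ 0.007  -0.0293 -0.    ]
30.0 rz 0.524 [ 0.0086 -0.0323 -0.    ]
33.0 rz 0.576 [ 0.0103 -0.0352 -0.    ]
36.0 rz 0.628 [ 0.0122 -0.038  -0.    ]
39.0 rz 0.681 [ 0.0143 -0.0407 -0.    ]
42.0 rz 0.733 [ 0.0165 -0.0432 -0.    ]
```

Request:
step_arm:
  deltas:
    - [[0,0,0.052,0.0002,-0.0034,0,0],[0,0,0.105,0.0004,-0.0067,0,0],[0,0,0.157,0.0009,-0.0101,0,0]]

```text
time: 10.52
ee_pos: [0.57, -0.1096, 0.0443]
eef_rot: [0.794, 0.608, 0.0, 0.0]
ft_force: [2.2, -0.8, -1.1]
width: 0.0005
grip_force: 1.3
```

Request:
step_arm:
  deltas:
    - [[0,0,0.052,0.0002,-0.0034,0,0],[0,0,0.105,0.0004,-0.0067,0,0],[0,0,0.157,0.0009,-0.0101,0,0],[0,0,0.209,0.0015,-0.0134,0,0]]

```text
time: 11.02
ee_pos: [0.5574, -0.1048, 0.0442]
eef_rot: [0.853, 0.522, 0.0, 0.0]
ft_force: [3.0, -1.1, -0.4]
width: 0.0005
grip_force: 1.2
```

Request:
step_arm:
  deltas:
    - [[0,0,0.052,0.0002,-0.0034,0,0],[0,0,0.105,0.0004,-0.0067,0,0],[0,0,0.157,0.0009,-0.0101,0,0],[0,0,0.209,0.0015,-0.0134,0,0]]

```text
time: 11.52
ee_pos: [0.546, -0.0976, 0.0442]
eef_rot: [0.903, 0.43, 0.0, 0.0]
ft_force: [2.7, -1.6, -1.9]
width: 0.0003
grip_force: 1.3
```

```bash
python3 arc.py .0645 3 6 9 12 15 18 21 24
```

```text
t 11.53 r 0.0648 th -128.7 yaw 51.0 z 0.0442 F [ 2.65 -1.56 -1.88] q7 [ 0.52  0.4  -0.5   1.82  0.23  0.98 -0.76]
Ftan(cw lug reaction = +ccw) 3.05 Frad -0.44
3.0 rz 0.052 [ 0.0003 -0.0034 -0.    ]
6.0 rz 0.105 [ 0.0006 -0.0067 -0.    ]
9.0 rz 0.157 [ 0.001  -0.0101 -0.    ]
12.0 rz 0.209 [ 0.0016 -0.0134 -0.    ]
15.0 rz 0.262 [ 0.0024 -0.0167 -0.    ]
18.0 rz 0.314 [ 0.0033 -0.02   -0.    ]
21.0 rz 0.367 [ 0.0044 -0.0231 -0.    ]
24.0 rz 0.419 [ 0.0057 -0.0263 -0.    ]
```

Request:
step_arm:
  deltas:
    - [[0,0,0.052,0.0003,-0.0034,0,0],[0,0,0.105,0.0006,-0.0067,0,0],[0,0,0.157,0.001,-0.0101,0,0],[0,0,0.209,0.0016,-0.0134,0,0],[0,0,0.262,0.0024,-0.0167,0,0],[0,0,0.314,0.0033,-0.02,0,0]]

```text
time: 12.28
ee_pos: [0.5324, -0.0828, 0.0442]
eef_rot: [0.959, 0.284, -0.0, 0.001]
ft_force: [1.7, -2.9, 0.1]
width: 0.0004
grip_force: 1.4
```

Request:
step_arm:
  deltas:
    - [[0,0,0.052,0.0002,-0.0034,0,0],[0,0,0.105,0.0004,-0.0067,0,0],[0,0,0.157,0.0009,-0.0101,0,0],[0,0,0.209,0.0015,-0.0134,0,0],[0,0,0.262,0.0022,-0.0167,0,0]]

```text
time: 12.9
ee_pos: [0.5249, -0.0675, 0.0441]
eef_rot: [0.988, 0.156, -0.0, 0.0]
ft_force: [0.1, -3.6, 0.9]
width: 0.0005
grip_force: 1.2
```

```bash
python3 arc.py .0645 1 2 3 4 5 6 8 10; python3 - <<'E'
from h import *
c=get('wrist')
a=c['img'];print(proj(c,[.5865,-.047,.053]))
# bright rim angles on flange z=.034 r .057
for z,rr in((.034,.0570),(.034,.0545)):
    g=cv2.cvtColor(a,cv2.COLOR_RGB2GRAY).astype(np.float32);o=[]
    for t in range(-30,61,3):
        uv=proj(c,[.5865+rr*np.cos(np.radians(t)),-.047+rr*np.sin(np.radians(t)),z])[0]
        o.append((t,int(g[int(round(uv[1])),int(round(uv[0]))]) if 0<=uv[1]<419 and 0<=uv[0]<559 else -1))
    print(o)
E
```

```text
t 12.9 r 0.065 th -161.6 yaw 18.0 z 0.0441 F [ 0.14 -3.55  0.9 ] q7 [ 0.41  0.34 -0.43  1.88  0.17  0.96 -1.35]
Ftan(cw lug reaction = +ccw) 3.41 Frad 0.99
1.0 rz 0.017 [ 0.0005 -0.0011 -0.    ]
2.0 rz 0.035 [ 0.0005 -0.0023 -0.    ]
3.0 rz 0.052 [ 0.0005 -0.0034 -0.    ]
4.0 rz 0.07 [ 0.0006 -0.0045 -0.    ]
5.0 rz 0.087 [ 0.0007 -0.0056 -0.    ]
6.0 rz 0.105 [ 0.0008 -0.0067 -0.    ]
8.0 rz 0.14 [ 0.001 -0.009 -0.   ]
10.0 rz 0.175 [ 0.0014 -0.0112 -0.    ]
[[281.23860279 146.61283638]]
[(-30, 42), (-27, 40), (-24, 40), (-21, 39), (-18, 40), (-15, 40), (-12, 40), (-9, 42), (-6, 39), (-3, 41), (0, 74), (3, 103), (6, 70), (9, 58), (12, 38), (15, 38), (18, 39), (21, 38), (24, 37), (27, 39), (30, 37), (33, 37), (36, 36), (39, 36), (42, 35), (45, 34), (48, 37), (51, 35), (54, 34), (57, 33), (60, 34)]
[(-30, 128), (-27, 85), (-24, 114), (-21, 80), (-18, 82), (-15, 85), (-12, 129), (-9, 112), (-6, 67), (-3, 74), (0, 56), (3, 103), (6, 56), (9, 52), (12, 50), (15, 95), (18, 91), (21, 59), (24, 43), (27, 48), (30, 50), (33, 57), (36, 49), (39, 54), (42, 58), (45, 69), (48, 58), (51, 48), (54, 61), (57, 62), (60, 48)]
```

Request:
step_arm:
  deltas:
    - [[0,0,0.035,0.0002,-0.0023,0,0],[0,0,0.07,0.0003,-0.0045,0,0],[0,0,0.105,0.0005,-0.0067,0,0],[0,0,0.14,0.0007,-0.009,0,0],[0,0,0.175,0.0011,-0.0112,0,0]]

```text
time: 13.58
ee_pos: [0.5225, -0.0553, 0.0439]
eef_rot: [0.998, 0.069, -0.0, -0.0]
ft_force: [-0.1, -0.9, -0.1]
width: 0.0005
grip_force: 0.0
```

Request:
step_arm:
  deltas:
    - [[0,0,0.013,0,-0.0008,0,0],[0,0,0.026,0.0001,-0.0017,0,0],[0,0,0.035,0.0001,-0.0022,0,0]]

```text
time: 13.95
ee_pos: [0.5225, -0.0533, 0.044]
eef_rot: [0.999, 0.053, 0.0, -0.0]
ft_force: [-0.3, -0.3, 0.4]
width: 0.0006
grip_force: 0.0
```

```bash
cat > notch.py <<'E'
from arc import *
state();c=get('wrist');g=cv2.GaussianBlur(cv2.cvtColor(c['img'],cv2.COLOR_RGB2GRAY),(3,3),0);hs=c['img'].astype(int)
def at(rr,t,z):
    u,v=proj(c,[.5865+rr*np.cos(np.radians(t)),-.047+rr*np.sin(np.radians(t)),z])[0];return g[int(round(v)),int(round(u))]
print('notch',[(t,int(at(.057,t,.034))) for t in range(-24,13,2)])
dark=[rr for rr in np.arange(.085,.122,.001) if at(rr,-10.5,.033)<60];print('tab r',dark and (min(dark),max(dark)))
E
python3 notch.py
```

```text
t 13.95 r 0.0643 th -174.3 yaw 6.0 z 0.044 F [-0.28 -0.28  0.38] q7 [ 0.37  0.32 -0.4   1.9   0.15  0.95 -1.57]
Ftan(cw lug reaction = +ccw) 0.25 Frad 0.31
notch [(-24, 42), (-22, 41), (-20, 41), (-18, 41), (-16, 72), (-14, 57), (-12, 67), (-10, 69), (-8, 64), (-6, 57), (-4, 41), (-2, 40), (0, 40), (2, 40), (4, 39), (6, 38), (8, 39), (10, 38), (12, 38)]
tab r (np.float64(0.085), np.float64(0.12100000000000004))
```

```bash
python3 - <<'E'
from h import *
c=get('wrist');A=np.array([.5865,-.047])
old=None
def prof(c,g,lab):
    print(lab)
    for t in (-13,-10.5,-8):
        o=[]
        for rr in np.arange(.086,.122,.002):
            u,v=proj(c,[A[0]+rr*np.cos(np.radians(t)),A[1]+rr*np.sin(np.radians(t)),.033])[0];o.append(int(g[int(round(v)),int(round(u))]) if v>=0 else -1)
        print(t,o)
prof(c,cv2.cvtColor(c['img'],cv2.COLOR_RGB2GRAY),'wrist now')
t=get('top')
prof(t,cv2.cvtColor(t['img'],cv2.COLOR_RGB2GRAY),'top now')
prof(t,cv2.cvtColor(cv2.imread('pics/top.png'),cv2.COLOR_BGR2GRAY),'top before')
# dark ring-lug angles in wrist now
g=cv2.cvtColor(c['img'],cv2.COLOR_RGB2GRAY);o=[]
for a in range(-120,121,3):
    u,v=proj(c,[A[0]+.067*np.cos(np.radians(a)),A[1]+.067*np.sin(np.radians(a)),.052])[0]
    if 0<=v<240 and g[int(round(v)),int(round(u))]<70:o.append(a)
print('lug dark',o)
E
```

```text
wrist now
-13 [-1, -1, -1, -1, -1, -1, -1, -1, -1, -1, -1, -1, -1, -1, -1, -1, -1, -1]
-10.5 [-1, -1, -1, -1, -1, -1, -1, -1, -1, -1, -1, -1, -1, -1, -1, -1, -1, -1]
-8 [-1, -1, -1, -1, -1, -1, -1, -1, -1, -1, -1, -1, -1, -1, -1, -1, -1, -1]
top now
-13 [102, 102, 95, 88, 88, 79, 73, 73, 100, 119, 120, 122, 122, 122, 122, 121, 121, 123]
-10.5 [100, 96, 96, 87, 77, 77, 64, 87, 87, 114, 121, 121, 122, 120, 120, 118, 120, 120]
-8 [100, 93, 94, 87, 74, 74, 56, 57, 109, 109, 123, 124, 124, 121, 120, 120, 123, 121]
top before
-13 [143, 143, 128, 103, 110, 91, 54, 54, 37, 39, 47, 92, 113, 113, 117, 115, 115, 118]
-10.5 [143, 135, 135, 104, 90, 90, 71, 40, 40, 38, 70, 70, 107, 114, 114, 114, 115, 115]
-8 [144, 140, 139, 110, 95, 95, 75, 41, 36, 36, 52, 104, 104, 115, 115, 115, 118, 116]
lug dark [-72, -69, -66, 45, 48, 51]
```

Request:
step_arm:
  deltas:
    - [[0,0,0.017,0,-0.0011,0,0],[0,0,0.035,0.0001,-0.0022,0,0],[0,0,0.052,0.0001,-0.0034,0,0]]

```text
time: 14.48
ee_pos: [0.5222, -0.0501, 0.0441]
eef_rot: [1.0, 0.026, 0.0, 0.0]
ft_force: [0.1, -0.2, -0.6]
width: 0.0002
grip_force: 0.3
```

Request:
step_arm:
  deltas:
    - [[0,0,0.009,0,-0.0006,0,0],[0,0,0.009,0,-0.0006,0,0]]

```text
time: 14.72
ee_pos: [0.5222, -0.0496, 0.0441]
eef_rot: [1.0, 0.022, 0.0, 0.0]
ft_force: [-0.8, 0.3, 0.0]
width: 0.0004
grip_force: 0.2
```

```bash
python3 notch.py
```

```text
t 14.72 r 0.0643 th -177.7 yaw 2.6 z 0.0441 F [-0.76  0.28  0.01] q7 [ 0.36  0.32 -0.4   1.9   0.15  0.95 -1.64]
Ftan(cw lug reaction = +ccw) -0.31 Frad 0.75
notch [(-24, 42), (-22, 41), (-20, 41), (-18, 42), (-16, 91), (-14, 80), (-12, 66), (-10, 63), (-8, 63), (-6, 56), (-4, 40), (-2, 40), (0, 40), (2, 40), (4, 39), (6, 39), (8, 39), (10, 39), (12, 38)]
tab r (np.float64(0.085), np.float64(0.12100000000000004))
```

Request:
step_arm:
  deltas:
    - [[0,0,0.009,0,-0.0006,0,0],[0,0,0.018,0,-0.0011,0,0]]

```text
time: 15.02
ee_pos: [0.5221, -0.0489, 0.0441]
eef_rot: [1.0, 0.013, 0.0, 0.0]
ft_force: [-0.5, -3.7, 0.2]
width: -0.0
grip_force: 1.5
```

Request:
step_arm:
  deltas:
    - [[0,0,0.009,0,-0.0006,0,0],[0,0,0.009,0,-0.0006,0,0]]

```text
time: 15.28
ee_pos: [0.5221, -0.0486, 0.0441]
eef_rot: [1.0, 0.009, 0.0, 0.0]
ft_force: [0.4, -5.0, -0.1]
width: 0.0008
grip_force: 2.6
```

Request:
step_arm:
  deltas:
    - [[0,0,0.009,0,-0.0006,0,0],[0,0,0.009,0,-0.0006,0,0]]

```text
time: 15.52
ee_pos: [0.5221, -0.0484, 0.044]
eef_rot: [1.0, 0.004, -0.0, 0.001]
ft_force: [-0.7, -7.0, 0.8]
width: 0.0003
grip_force: 3.1
```

Request:
step_arm:
  deltas:
    - [[0,0,0,-0.002,0.006,0,0],[0,0,0,-0.004,0.012,0,0],[0,0,0,-0.004,0.012,-0.03,0],[0,0,0,-0.004,0.012,-0.07,0],[0,0,0,-0.004,0.012,-0.11,0],[0,0,0,-0.004,0.012,-0.15,0],[0,0,0,-0.004,0.012,-0.15,0],[0,0,0,-0.004,0.012,-0.15,0]]

```text
time: 16.52
ee_pos: [0.5178, -0.0593, 0.1933]
eef_rot: [1.0, 0.004, -0.0, -0.0]
ft_force: [0.7, -0.0, 0.8]
width: 0.0004
grip_force: 0.0
```

```bash
python3 - <<'E'
from arc import *
state();c=get('wrist');save(c,'w6.png');g=cv2.cvtColor(c['img'],cv2.COLOR_RGB2GRAY)
def prof(c,g,z=.033):
    for t in (-13,-10.5,-8):
        o=[]
        for rr in np.arange(.086,.122,.002):
            u,v=proj(c,[A[0]+rr*np.cos(np.radians(t)),A[1]+rr*np.sin(np.radians(t)),z])[0];o.append(int(g[int(round(v)),int(round(u))]) if v>=0 else -1)
        print(t,o)
    print('notch',[(t,int(g[tuple(np.round(proj(c,[A[0]+.057*np.cos(np.radians(t)),A[1]+.057*np.sin(np.radians(t)),.034])[0][::-1]).astype(int))])) for t in range(-24,13,2)])
prof(c,g)
t=get('top');prof(t,cv2.cvtColor(t['img'],cv2.COLOR_RGB2GRAY))
E
```

```text
t 16.52 r 0.0698 th -169.9 yaw 0.5 z 0.1933 F [ 0.71 -0.02  0.78] q7 [ 0.4   0.15 -0.4   1.76  0.06  1.25 -1.58]
Ftan(cw lug reaction = +ccw) 0.15 Frad -0.7
-13 [196, 197, 196, 195, 136, 33, 18, 37, 30, 94, 155, 163, 160, 161, 164, -1, -1, -1]
-10.5 [195, 195, 196, 194, 133, 83, 22, 38, 30, 87, 158, 160, 159, 160, -1, -1, -1, -1]
-8 [197, 196, 196, 194, 152, 78, 20, 35, 29, 84, 161, 162, 168, 164, -1, -1, -1, -1]
notch [(-24, 41), (-22, 42), (-20, 42), (-18, 50), (-16, 119), (-14, 143), (-12, 118), (-10, 118), (-8, 114), (-6, 96), (-4, 48), (-2, 40), (0, 39), (2, 40), (4, 40), (6, 40), (8, 37), (10, 39), (12, 38)]
-13 [111, 111, 110, 107, 103, 100, 98, 98, 98, 96, 129, 129, 129, 129, 132, 133, 133, 143]
-10.5 [129, 129, 129, 127, 128, 128, 127, 100, 100, 97, 98, 98, 96, 94, 94, 92, 99, 99]
-8 [132, 131, 131, 131, 130, 130, 130, 131, 130, 130, 131, 130, 130, 130, 120, 120, 112, 107]
notch [(-24, 114), (-22, 115), (-20, 129), (-18, 129), (-16, 132), (-14, 133), (-12, 133), (-10, 133), (-8, 129), (-6, 97), (-4, 97), (-2, 60), (0, 98), (2, 98), (4, 129), (6, 132), (8, 132), (10, 132), (12, 132)]
```

Request:
step_arm:
  deltas:
    - [[0,0,0,0.03,-0.005,0,0],[0,0,0,0.0687,-0.0123,0.02,0],[0,0,0,0.0687,-0.0123,0.06,0],[0,0,0,0.0687,-0.0123,0.088,0],[0,0,0,0.0687,-0.0123,0.088,0]]

```text
time: 17.25
ee_pos: [0.5846, -0.0462, 0.1029]
eef_rot: [1.0, 0.005, -0.003, -0.0]
ft_force: [0.1, -0.3, -0.1]
width: 0.0005
grip_force: 0.0
```

Request:
step_arm:
  deltas:
    - [[0,0,0,0,0,0.001,0],[0,0,0,0,0,0.002,0],[0,0,0,0,0,0.003,0],[0,0,0,0,0,0.004,0],[0,0,0,0,0,0.005,0],[0,0,0,0,0,0.006,0],[0,0,0,0,0,0.007,0],[0,0,0,0,0,0.007,0]]

```text
time: 18.25
ee_pos: [0.5867, -0.0464, 0.0989]
eef_rot: [1.0, 0.004, -0.0, 0.0]
ft_force: [0.1, 0.6, 0.5]
width: 0.0002
grip_force: 0.0
```

Request:
step_arm:
  deltas:
    - [[0,0,0,0,0,0.002,0],[0,0,0,0,0,0.004,0],[0,0,0,0,0,0.006,0],[0,0,0,0,0,0.008,0],[0,0,0,0,0,0.01,0],[0,0,0,0,0,0.01,0]]

```text
time: 19.0
ee_pos: [0.5867, -0.0464, 0.0888]
eef_rot: [1.0, 0.004, -0.0, 0.0]
ft_force: [-0.4, 0.3, -0.9]
width: 0.0007
grip_force: 0.0
```

Request:
step_arm:
  deltas:
    - [[0,0,0,0,0,0.001,0],[0,0,0,0,0,0.002,0],[0,0,0,0,0,0.003,0],[0,0,0,0,0,0.004,0]]

```text
time: 19.5
ee_pos: [0.5868, -0.0464, 0.085]
eef_rot: [1.0, 0.004, 0.0, 0.0]
ft_force: [-0.4, -0.7, 0.5]
width: 0.0008
grip_force: 0.0
```

Request:
step_arm:
  deltas:
    - [[0,0,0,0,0,0.001,0],[0,0,0,0,0,0.002,0],[0,0,0,0,0,0.003,0],[0,0,0,0,0,0.004,0]]

```text
time: 20.0
ee_pos: [0.5868, -0.0464, 0.081]
eef_rot: [1.0, 0.004, 0.0, 0.0]
ft_force: [0.4, -0.9, 0.9]
width: 0.0005
grip_force: 0.0
```

Request:
step_arm:
  deltas:
    - [[0,0,0,0,0,0.001,0],[0,0,0,0,0,0.002,0],[0,0,0,0,0,0.003,0]]

```text
time: 20.38
ee_pos: [0.5868, -0.0464, 0.078]
eef_rot: [1.0, 0.004, 0.0, 0.0]
ft_force: [0.1, -0.5, 0.5]
width: 0.0005
grip_force: 0.1
```

Request:
step_arm:
  deltas:
    - [[0,0,0,0,0,0.001,0],[0,0,0,0,0,0.002,0]]

```text
time: 20.62
ee_pos: [0.5869, -0.0464, 0.0763]
eef_rot: [1.0, 0.004, 0.0, 0.0]
ft_force: [-2.4, -0.5, 2.5]
width: 0.0004
grip_force: 1.6
```

Request:
step_arm:
  deltas:
    - [[0,0,0,0,0,0.001,0],[0,0,0,0,0,0.002,0]]

```text
time: 20.88
ee_pos: [0.5869, -0.0464, 0.0741]
eef_rot: [1.0, 0.004, 0.0, 0.0]
ft_force: [-1.0, -0.1, 3.7]
width: 0.0005
grip_force: 2.1
```

Request:
step_arm:
  deltas:
    - [[0,0,0,0,0,0.001,0],[0,0,0,0,0,0.002,0]]

```text
time: 21.12
ee_pos: [0.5869, -0.0464, 0.0721]
eef_rot: [1.0, 0.004, 0.0, 0.0]
ft_force: [-1.4, 0.1, 5.7]
width: 0.0004
grip_force: 2.6
```

Request:
step_arm:
  deltas:
    - [[0,0,0,0,0,0.001,0],[0,0,0,0,0,0.002,0]]

```text
time: 21.38
ee_pos: [0.5869, -0.0464, 0.0702]
eef_rot: [1.0, 0.004, 0.0, 0.0]
ft_force: [-2.9, 0.0, 7.0]
width: 0.0004
grip_force: 3.1
```

Request:
step_arm:
  deltas:
    - [[0,0,0,0,0,0.0007,0],[0,0,0,0,0,0.0007,0]]

```text
time: 21.62
ee_pos: [0.5869, -0.0464, 0.0698]
eef_rot: [1.0, 0.004, 0.0, 0.0]
ft_force: [-2.6, 0.1, 8.5]
width: 0.0008
grip_force: 4.2
```

Request:
step_arm:
  deltas:
    - [[0,0,0,0,0,0.0007,0],[0,0,0,0,0,0.0007,0]]

```text
time: 21.88
ee_pos: [0.587, -0.0464, 0.0697]
eef_rot: [1.0, 0.004, 0.0, 0.0]
ft_force: [-6.0, 0.1, 13.9]
width: 0.0005
grip_force: 7.0
```

Request:
step_arm:
  deltas:
    - [[0,0,0,0,0,-0.003,0],[0,0,0,0,0,-0.008,0],[0,0,0,0,0,-0.015,0],[0,0,0,0,0,-0.04,0],[0,0,0,0,0,-0.08,0],[0,0,0,-0.03,0,-0.12,0],[0,0,0,-0.065,0,-0.14,0],[0,0,0,-0.065,0,-0.14,0],[0,0,0,-0.065,0,-0.14,0],[0,0,0,-0.065,0,-0.14,0]]

```text
time: 23.12
ee_pos: [0.522, -0.0469, 0.2077]
eef_rot: [1.0, 0.004, -0.001, -0.0]
ft_force: [0.6, 0.1, 0.4]
width: 0.0007
grip_force: 0.0
```

```bash
python3 - <<'E'
from arc import *
state();c=get('wrist');g=cv2.cvtColor(c['img'],cv2.COLOR_RGB2GRAY)
v=lambda rr,t,z:int(g[tuple(np.round(proj(c,[A[0]+rr*np.cos(np.radians(t)),A[1]+rr*np.sin(np.radians(t)),z])[0][::-1]).astype(int))])
print([v(x,-10.5,.033) for x in np.arange(.086,.112,.002)]);print([(t,v(.057,t,.034)) for t in range(-24,4,2)])
o=cv2.cvtColor(cv2.imread('pics/w6.png'),cv2.COLOR_BGR2GRAY)
E
```

```text
t 23.12 r 0.0645 th 179.9 yaw 0.5 z 0.2077 F [0.55 0.07 0.42] q7 [ 0.39  0.15 -0.42  1.73  0.06  1.28 -1.61]
Ftan(cw lug reaction = +ccw) -0.07 Frad -0.55
[196, 195, 196, 193, 155, 87, 26, 36, 31, 91, 158, 160, 159, 159]
[(-24, 43), (-22, 43), (-20, 42), (-18, 49), (-16, 142), (-14, 149), (-12, 115), (-10, 114), (-8, 121), (-6, 94), (-4, 46), (-2, 42), (0, 40), (2, 41)]
```

Catch still snapped in, the tool is clear of everything; handing in.

```bash
python3 -c "
from bench import r
print(r.close_job())"
```

```text
the job is handed in; nothing more can be done
None
```

The ring is turned clockwise until the catch snapped into its notch (tab about 6–7 mm further in; the ring met its stop at about 7 N), and the dome was then pressed to its stop at about 14–15 N and released, though I checked only the catch, not the dome, afterwards; the job was handed in at about 23 s with the arm clear.

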